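Brace a jam jar and unscrew its tight lid

TASK

Set the square jam jar upright in the square recess of the wooden bracing block, fully down, with its lid still screwed on. Braced there, unscrew the tight lid anticlockwise only until the thread lets go, then raise it straight up and finish still gripping it, at rest, with about a finger's breadth of air between it and the jar's mouth. The jar must stay seated in the block, the freed lid must not be spun on, and the things standing around must be left where they are.

Things in the scene. Friction and masses are not known exactly. Their poses are not given: they have to be found in the camera images.
- jar_center (a point): The loose square glass jam jar with its steel screw lid, about 0.35 to 0.55 kg, 98 mm tall with the lid on. Body 58 x 58 mm square with rounded edges from its underside to 62 mm up; a sloping shoulder up to 70 mm; a round neck 44 mm across up to the mouth at 92 mm. This point is on its axis half-way up, 49 mm above its underside; x and y are square to its sides, z up. Standing free on the worktop it would turn with the lid.
- lid_center (a point): Centre of the jar's lid: a round ribbed steel cap, 56 mm in diameter and 22 mm tall, with a small raised bar on top; this point is 11 mm below its top and, when the lid is on, 87 mm above the jar's underside (the skirt's lower edge is 76 mm above it). z up; yaw turns with the lid. Gripped by its ribbed side, the lid also carries the whole jar while it is screwed on.
- lid: The same lid; origin on its axis at the lower edge of the skirt.
- lid_turn (a joint): Turn of the lid on the jar, rad: 0 to 0.25 at the start (screwed tight), grows anticlockwise seen from above. Needs about 0.4 N m throughout. The thread rises up to 2.5 mm as it opens and lets go at about 1.1; between about 1.2 and 1.6 is right, more than 2.0 is spinning it on. Before it lets go, pulling up lifts the whole jar.
- lid_lift (a joint): Height of the lid above its screwed-on place on the jar, m: 0 when on; at 0.016 the skirt's lower edge is level with the jar's mouth, so a finger's breadth of air is about 0.03. The lid slides along the jar's axis and drops back if let go.
- holder_mouth (a point): The bracing block: a pale wooden block 110 x 110 x 36 mm on a dark non-slip pad, fixed to the worktop. Its recess is 63 x 63 mm with bevelled rim, 28 mm deep. This point is the centre of the recess at the block's top face, 36 mm above the worktop; x and y are square to the recess sides, z up. The jar fits in any of the four quarter turns; seated, its underside is 8 mm above the worktop.
- glass: Bystander: clear drinking glass 81 mm across, 91 mm tall; origin under its centre. Leave it.
- tin: Bystander: food tin 75 mm across, 58 mm tall; origin under its centre. Leave it.
- mug: Bystander: white spotted mug, 82 x 114 x 91 mm with its handle; origin under its centre. Leave it.
- teaspoon: Bystander: teaspoon 130 mm long lying on the worktop to the left of the work; origin under its centre. Leave it.
There are look-alikes about, which are no part of the job. Leave any yellow look-alike of the part that bears jar_center alone. What is shaped like the part that bears holder_mouth but yellow is not meant.

How it is judged:
On the way, in this order (a step that is already met when the one before it is completed fails the run):
1. the jar stands fully down in the recess with its lid still screwed on (z of jar_center in the frame of holder_mouth below 0.025 m and horizontal distance between jar_center and holder_mouth below 0.008 m and angle between jar_center's own z axis and vertical below 0.08 rad and value of joint lid_turn below 0.6 rad and value of joint lid_lift below 0.008 m), for 0.2 s.
2. the lid is turned until its thread lets go, the jar staying braced (z of jar_center in the frame of holder_mouth below 0.025 m and horizontal distance between jar_center and holder_mouth below 0.008 m and angle between jar_center's own z axis and vertical below 0.08 rad and value of joint lid_turn above 1 rad), for 0.1 s.
At the end, for the whole second after the job is handed in: Ends with the lid still gripped (over 1 N) and at rest (under 20 mm/s), lifted 19 to 50 mm from its screwed-on place (3 to 34 mm above the mouth), turned under 2.0 rad; the jar upright (0.08 rad), within 8 mm of the recess centre and 4 mm of fully down (z of jar_center in the frame of holder_mouth below 0.025 m and horizontal distance between jar_center and holder_mouth below 0.008 m and angle between jar_center's own z axis and vertical below 0.08 rad and value of joint lid_lift between 0.019 and 0.05 m and value of joint lid_turn below 2 rad and contact force between the fingers and lid above 1 N and linear speed of lid below 0.02 m/s); the arm keeps its last pose, push and grip.
It fails at once if the lid is unscrewed while the jar is not down in the bracing block (value of joint lid_turn above 0.7 rad and (z of jar_center in the frame of holder_mouth above 0.033 m or horizontal distance between jar_center and holder_mouth above 0.02 m)).
It fails at once if the lid is spun on after it is free (beyond 2.0 rad) (value of joint lid_turn above 2 rad).
It fails at once if the jar is tipped over (more than 0.6 rad) (angle between jar_center's own z axis and vertical above 0.6 rad).
It fails at once if a bystander is moved by more than 30 mm (distance of any of glass, tin, mug, teaspoon from where it was at the start of the episode above 0.03 m).
It also fails if it takes over 45 s, if anything falls off the work surface, if the arm or the gripper's body presses on something with over 40 N, if the wrist force passes 120 N, or if a joint passes its speed limit or range.

ROBOT

A 6-joint arm with a two-finger parallel gripper is mounted at the origin on a cart in front of the work surface, level with it; the furniture and walls round the work are solid. World frame = base frame: x ahead of the robot, y to its left, z up, the work surface at z = 0. Lengths are in m, angles in rad, forces in N, time in s.
With the tool pointing down it reaches from about 0.35 to 0.775 m from the base axis. Payload 5.5 kg.
Tool frame: the origin (TCP) lies between the finger pads; the fingertips stand 11 mm ahead of it and the grasp point (between the pads) lies 8 mm behind it (tips_ahead is the distance from the TCP to the fingertips, in m); z points along the fingers, y is the line along which they close (so a half turn about z gives the same grasp; the last joint's range is limited). The gripper opens to 85 mm and grips with 20 to 120 N. Pads are 22 mm wide; open, the fingers measure 114 mm over their backs; the gripper's body (76 mm by 85 mm) begins 54 mm behind the grasp point. The pads swing forward as they close: fully open they stand 13 mm farther back than shut.
Start: joints at [-1.411, 0.313, 0.046, 1.304, 0, 1.431], TCP at [0.17, -0.549, 0.242] pointing down, gripper open.
Joint ranges: [-2.76, 2.76], [-0.86, 1.69], [-1.03, 1.26], [-2.2, 2.34], [-1.47, 1.5], [-3.14, 3.14]. Speed limits (rad/s): [2.57, 2.57, 3.14, 3.14, 3.14, 3.14].

INTERFACE

Orientations are given as a unit quaternion [w, x, y, z].
In Python, from workcell import * gives the robot as it stands. The module is installed in compiled form; this text tells all that it offers.
- The arm moves only by the tool jog_arm, never from a script. Its argument "moves" is a list of rows, each an object with "fingers": the closure, from 0 (fully open) to 1 (shut); "slide": the shift along the tool's x, y, z in mm, a list of three; "angular": the turn, a rotation vector about the tool's x, y, z in degrees, a list of three. A call has 1 to 10 rows; each row is the pose to reach, as a shift and turn from the pose commanded when the call began, along the tool's axes at that moment; what a row does not reach only later rows make up. A row lasts 1/12 s, in which the tool goes at most 41.7 mm and 7.16 degrees, less where a joint would pass 70% of its speed; a pose out of reach is approached as far as the arm can. A call with a gripper value outside its range is refused whole. The fingers move at their own pace and stop on an object; "squeeze" is the grip in N (left out, the last holds). Time passes only in rows, so rows that repeat a pose let the fingers close. It gives the time, the measured TCP pose, the force, the opening and the grip force at its end, in the units of the state.
- get_state(): the state, without advancing time (a new reading comes with each control period).
- read_camera(name): name is "side" or "top" or "wrist"; returns a dict with "color" (480x640x3 uint8, red, green, blue), "fovy" (degrees; the focal length in pixels is half the picture's height over the tangent of half this angle, whatever the lens; pixels are square), "cx", "cy" (the principal point, pixels), "D" ([k1, k2, p1, p2, k3] as OpenCV has them; the pictures are not rectified), "world_from_camera" (4x4, takes a point from camera to world coordinates); the wrist camera has in their place "tool_from_camera" (4x4, takes a point from camera to tool coordinates, whose origin is the TCP and whose axes are the flange's). Camera axes: x right, y down, z forward; pixel columns grow to the right and rows downward; lengths in m; the calibration is good to about 2 mm. A picture is of the moment at which its call begins: read the wrist's pose just before it. There is no depth.
- hand_in(): hands the job in; it is judged then, once.
Trained networks look in a picture, given as the dict that the camera call returned (one of the last four; its "shot" number tells which), for a name from the list of things; names that differ only in an ending like _2 or _b are one class to them, and where a whole thing is asked for, a point or a joint stands for the part that bears it (a point fixed in the world has none). Each returns a list of dicts, best first, with "p" (0 to 1); they miss things now and then, are a little off and sometimes report something else, mostly with a low value. They report only what shows in the picture. A call takes as long as a camera call. They do not tell look-alikes from the thing itself.
- look_for(target, picture): "point" ([column, row] in pixels, amid what is visible of it).
- tip_of(target, picture): "point" ([column, row] in pixels: a listed point, or the origin of a listed thing).
The state is a dict: "clock": time; "joint_pos": joint angles; "qvel": joint speeds; "tau": joint torques, N m; "tcp_pos": TCP position; "orientation": TCP orientation; "wrist_force": force on the tool from outside, world axes, zero at the start; "ft_torque": the same for the moment, N m; "finger_gap": finger opening in m; "grip_force": force on a finger pad.
Only numpy, scipy, OpenCV 4.12 (cv2) and the standard library are available. Lean on these libraries where they do the work, as an engineer would, in place of code of your own. Each camera call takes 0.05 s, during which the arm holds its last target. There are 200 camera calls.

## Working session

There is one attempt and no reset: what is moved stays moved. The work goes in short steps, Python scripts to look and compute and a tool call to move; the robot and the scene stay as the last step left them, time stands still between calls to the robot, and variables do not carry over. Pictures are saved under pics/ and viewed, at most 10 in all, crops included, and the job is handed in when it is done.

Besides the shell and the picture viewer there is one more tool, called after ">>>" as name([rows], argument=value, ...), one row to a line, values as JSON. jog_arm: Moves the arm, as the interface text tells. Its arguments: {"type":"object","properties":{"moves":{"type":"array","items":{"type":"object","properties":{"fingers":{"type":"number"},"slide":{"type":"array","items":{"type":"number"}},"angular":{"type":"array","items":{"type":"number"}}}}},"squeeze":{"type":"number"}},"required":["moves"]}

```bash
mkdir -p pics; cat > h.py <<'E'
from workcell import *
import numpy as np, cv2
from scipy.spatial.transform import Rotation as R
def q2R(q): return R.from_quat([q[1],q[2],q[3],q[0]])
def K(p):
    f=240/np.tan(np.radians(p["fovy"])/2); return np.array([[f,0,p["cx"]],[0,f,p["cy"]],[0,0,1.]])
def W(p,s=None):
    if "world_from_camera" in p: return np.array(p["world_from_camera"])
    T=np.eye(4);T[:3,:3]=q2R(s["orientation"]).as_matrix();T[:3,3]=s["tcp_pos"]
    return T@np.array(p["tool_from_camera"])
def ray(p,px,s=None):
    T=W(p,s);u=cv2.undistortPoints(np.array([[px]],float),K(p),np.array(p["D"],float))[0,0]
    return T[:3,3],T[:3,:3]@np.array([u[0],u[1],1])
def onz(p,px,z,s=None):
    o,d=ray(p,px,s);return o+d*(z-o[2])/d[2]
def proj(p,X,s=None):
    C=np.linalg.inv(W(p,s));X=np.atleast_2d(X)
    return cv2.projectPoints(X,cv2.Rodrigues(C[:3,:3])[0],C[:3,3],K(p),np.array(p["D"],float))[0][:,0]
def save(n,p): cv2.imwrite("pics/"+n,np.ascontiguousarray(p["color"][...,::-1]))
E
python3 - <<'E'
from h import *
np.set_printoptions(precision=3,suppress=True)
zs=dict(jar_center=.049,lid_center=.087,holder_mouth=.036,glass=0,tin=0,mug=0,teaspoon=0)
im=[]
for c in("top","side"):
    p=read_camera(c);im.append(p["color"][...,::-1])
    for n in zs:
        for r in tip_of(n,p)[:3]: print(c,n,round(r["p"],2),np.array(r["point"]),onz(p,r["point"],zs[n]))
    save(c+"0.png",{"color":p["color"]})
E
```

```text
top jar_center 0.59 [265.7 253.2] [ 0.491 -0.026  0.049]
top lid_center 0.94 [261.1 252. ] [ 0.49  -0.018  0.087]
top lid_center 0.87 [273.7 295.5] [ 0.375 -0.054  0.087]
top holder_mouth 0.89 [463.3 264. ] [ 0.467 -0.569  0.036]
top holder_mouth 0.7 [388.6 268.5] [ 0.453 -0.363  0.036]
top glass 0.8 [232.9 206.1] [0.631 0.078 0.   ]
top tin 0.56 [314.7 210.4] [ 0.62  -0.157  0.   ]
top mug 0.82 [368.9 207.9] [ 0.629 -0.313  0.   ]
top mug 0.26 [385.6 271.8] [ 0.446 -0.359  0.   ]
top mug 0.21 [265.6 254.5] [ 0.492 -0.02   0.   ]
top teaspoon 0.51 [195.3 272. ] [0.441 0.179 0.   ]
side jar_center 0.62 [288.5 279.9] [ 0.493 -0.04   0.049]
side jar_center 0.59 [337.4 298.2] [ 0.376 -0.054  0.049]
side lid_center 0.89 [338.4 284.1] [ 0.376 -0.057  0.087]
side lid_center 0.72 [377.7 214.7] [ 0.428 -0.31   0.087]
side lid_center 0.63 [284.6 272.2] [ 0.487 -0.023  0.087]
side holder_mouth 0.92 [377.5 217.7] [ 0.454 -0.362  0.036]
side glass 0.67 [200.6 307. ] [0.631 0.094 0.   ]
side tin 0.74 [279.2 244.5] [ 0.625 -0.167  0.   ]
side mug 0.9 [314.2 214. ] [ 0.629 -0.324  0.   ]
side teaspoon 0.74 [242.3 377.1] [0.438 0.172 0.   ]
```

```bash
ls pics
```

```text
side0.png
top0.png
```

View pics/top0.png

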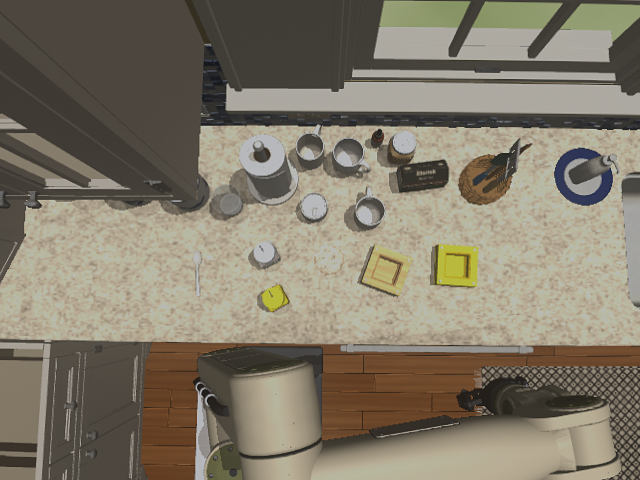

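View pics/side0.png

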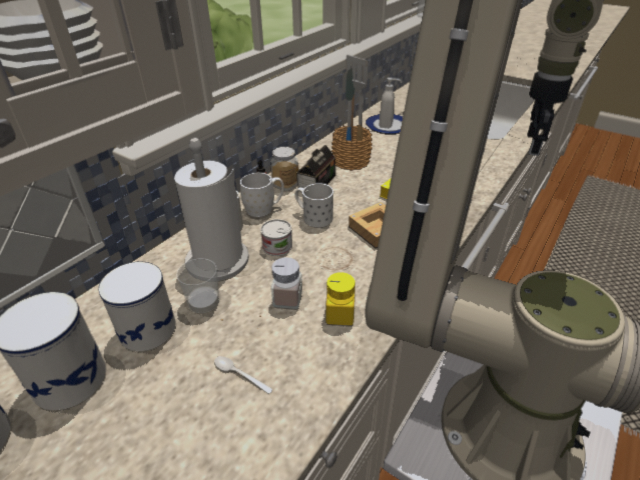

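The top view shows the real grey jar at (264,252), its yellow look-alike at (274,297), the wooden block at (387,270) and a yellow block at (457,265). The side view agrees: jar at (286,283), yellow jar at (340,300). Next I'll go over the block, which is on the way.

```bash
cat > go.py <<'E'
from h import *
import sys
np.set_printoptions(precision=2,suppress=True)
def rel(x,y,z,yawdeg=None):
    s=get_state();r=q2R(s["orientation"]);d=r.inv().apply(np.array([x,y,z])-s["tcp_pos"])*1000
    X=r.as_matrix()[:,1];print("slide",d,"closing-axis yaw",np.degrees(np.arctan2(X[1],X[0])),"tcp",np.array(s["tcp_pos"])*1000,"zaxis",r.as_matrix()[:,2]*100, "j",np.array(s["joint_pos"]),"t",s["clock"])
if __name__=="__main__": rel(*map(float,sys.argv[1:4]))
E
python3 - <<'E'
from go import *
p=read_camera("wrist");print(np.array(p["tool_from_camera"]),p["fovy"])
rel(.40,-.34,.25); rel(.44,-.02,.25)
E
```

```text
[[-0.   -0.96 -0.28  0.07]
 [ 1.   -0.   -0.   -0.  ]
 [ 0.   -0.28  0.96 -0.13]
 [ 0.    0.    0.    1.  ]] 69.42738353227088
slide [ 281.76 -132.09   -7.68] closing-axis yaw -72.82151497661023 tcp [ 169.82 -549.41  242.35] zaxis [   0.     -0.02 -100.  ] j [-1.41  0.31  0.05  1.3  -0.    1.43] t 0.85
slide [ 414.49 -426.     -7.73] closing-axis yaw -72.82151497661023 tcp [ 169.82 -549.41  242.35] zaxis [   0.     -0.02 -100.  ] j [-1.41  0.31  0.05  1.3  -0.    1.43] t 0.85
```

>>> jog_arm([
  {"slide": [40,-14,0],"fingers": 0},
  {"slide": [75,-27,0]},
  {"slide": [110,-40,0]},
  {"slide": [145,-53,0]},
  {"slide": [180,-65,0]},
  {"slide": [215,-78,0]},
  {"slide": [255,-92,0]},
  {"slide": [295,-107,0]},
  {"slide": [295,-107,0]},
  {"slide": [295,-107,0]},
], squeeze=80)

```text
schema error: expected keys fingers, slide, angular
```

```bash
python3 - <<'E'
from go import *
s=get_state();p=read_camera("wrist");save("w1.png",p);np.savez("w1.npz",W=W(p,s))
for r in tip_of("holder_mouth",p): print(r["p"],r["point"],onz(p,r["point"],.036,s)*1000)
rel(.45,-.02,.25)
E
```

```text
slide [ 424.03 -423.05   -7.72] closing-axis yaw -72.82269883893476 tcp [ 169.82 -549.41  242.35] zaxis [   0.     -0.02 -100.  ] j [-1.41  0.31  0.05  1.3   0.    1.43] t 0.95
```

View pics/w1.png

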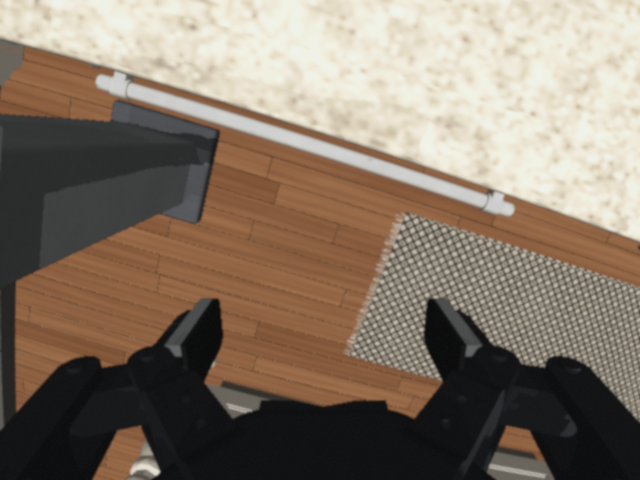

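The move was refused because every row needs all three keys, so this picture still shows the floor at the start pose. The fingers are at (200,340) and (450,340).

>>> jog_arm([
  {"slide": [40,-14,0],"fingers": 0,"angular": [0,0,0]},
  {"slide": [75,-27,0],"fingers": 0,"angular": [0,0,0]},
  {"slide": [110,-40,0],"fingers": 0,"angular": [0,0,0]},
  {"slide": [145,-53,0],"fingers": 0,"angular": [0,0,0]},
  {"slide": [180,-65,0],"fingers": 0,"angular": [0,0,0]},
  {"slide": [215,-78,0],"fingers": 0,"angular": [0,0,0]},
  {"slide": [255,-92,0],"fingers": 0,"angular": [0,0,0]},
  {"slide": [295,-107,0],"fingers": 0,"angular": [0,0,0]},
  {"slide": [295,-107,0],"fingers": 0,"angular": [0,0,0]},
  {"slide": [295,-107,0],"fingers": 0,"angular": [0,0,0]},
], squeeze=80)

```text
clock: 1.78
tcp_pos: [0.4217, -0.3583, 0.2423]
orientation: [0.0, 0.988, 0.152, -0.0]
wrist_force: [-0.8, -0.8, 0.3]
finger_gap: 0.0856
grip_force: 0.0
```

```bash
python3 - <<'E'
from go import *
s=get_state();p=read_camera("wrist");save("w2.png",p)
for r in tip_of("holder_mouth",p): print(r["p"],r["point"],onz(p,r["point"],.036,s)*1000)
import pickle;pickle.dump((s,p),open("w2.pkl","wb"))
rel(.45,-.02,.25)
E
```

```text
0.89 [332.8, 187.9] [ 448.45 -358.47   36.  ]
0.72 [515.7, 234.2] [ 460.74 -553.38   36.  ]
slide [ 129.44 -316.02   -7.87] closing-axis yaw -72.79278386852822 tcp [ 419.83 -360.17  242.26] zaxis [  -0.04   -0.03 -100.  ] j [-0.85  0.27 -0.01  1.29 -0.    1.99] t 1.8833
```

View pics/w2.png

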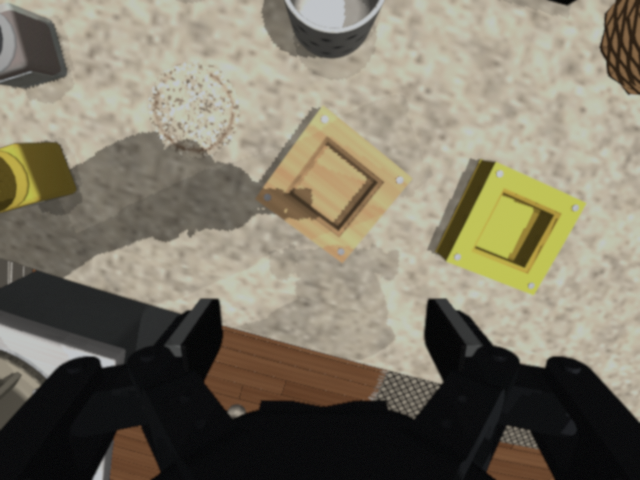

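The wooden block is around (335,185), with outer top corners near (322,107), (410,180), (344,260) and (262,200). I'll fit it in a rectified patch.

```bash
cat > fit.py <<'E'
from h import *
from scipy.optimize import minimize
def ortho(p,s,c,z,half=.08,n=640):
    g=np.linspace(-half,half,n);X,Y=np.meshgrid(c[0]+g,c[1]-g)  # cols = +x, rows = -y
    P=proj(p,np.stack([X.ravel(),Y.ravel(),0*X.ravel()+z],1),s).astype(np.float32).reshape(n,n,2)
    return cv2.remap(np.ascontiguousarray(p["color"][...,::-1]),P[...,0],P[...,1],cv2.INTER_LINEAR)
def sq(x,y,a,L):
    k=np.array([[1,1],[-1,1],[-1,-1],[1,-1]])*L/2;c,s=np.cos(a),np.sin(a)
    return k@np.array([[c,s],[-s,c]])+[x,y]
E
python3 - <<'E'
from fit import *
import pickle
s,p=pickle.load(open("w2.pkl","rb"))
for q in [(322,107),(410,180),(344,260),(262,200)]: print(onz(p,q,.036,s)[:2]*1000)
c=np.array([.449,-.360]);im=ortho(p,s,c,.036)
hsv=cv2.cvtColor(im,cv2.COLOR_BGR2HSV);G=cv2.GaussianBlur(im,(0,0),2).astype(float)
gx=np.stack([cv2.Sobel(G[...,i],-1,1,0)for i in range(3)]);gy=np.stack([cv2.Sobel(G[...,i],-1,0,1)for i in range(3)]);E=np.sqrt((gx**2+gy**2).sum(0)).astype(np.float32);E=np.minimum(E,np.percentile(E,97))
def score(x,y,a,L):
    q=sq(x,y,a,L);pts=np.concatenate([q[i]+(q[(i+1)%4]-q[i])*np.linspace(.05,.95,80)[:,None] for i in range(4)])
    u=((pts-c)*[1,-1]/.16*640+320).astype(np.float32);return cv2.remap(E,u[:,:1],u[:,1:],1).mean()
best=max((score(c[0]+x,c[1]+y,np.radians(a),.110),x,y,a) for x in np.arange(-.012,.0121,.001) for y in np.arange(-.012,.0121,.001) for a in range(-45,45,1))
print("outer",best)
b2=max((score(c[0]+x,c[1]+y,np.radians(a),L),x,y,a,L) for x in np.arange(-.01,.0101,.001) for y in np.arange(-.01,.0101,.001) for a in np.arange(best[3]-4,best[3]+5,1) for L in(.063,.066,.069,.072))
print("inner",b2)
for b,L,col in((best,.11,(0,0,255)),(b2,b2[4],(255,0,0))):
    q=sq(c[0]+b[1],c[1]+b[2],np.radians(b[3]),L);cv2.polylines(im,[np.int32((q-c)*[1,-1]/.16*640+320)],1,col)
cv2.imwrite("pics/fit1.png",cv2.resize(im,(560,560)))
E
```

```text
[ 516.72928981 -326.06378264]
[ 478.50324754 -427.81966966]
[ 381.0767773  -392.36636036]
[ 416.28552198 -295.46740904]
outer (np.float32(33.99841), np.float64(-0.0009999999999999905), np.float64(0.002000000000000012), -20)
inner (np.float32(51.803406), np.float64(0.0019999999999999896), np.float64(0.002999999999999989), np.int64(-20), 0.066)
```

View pics/fit1.png

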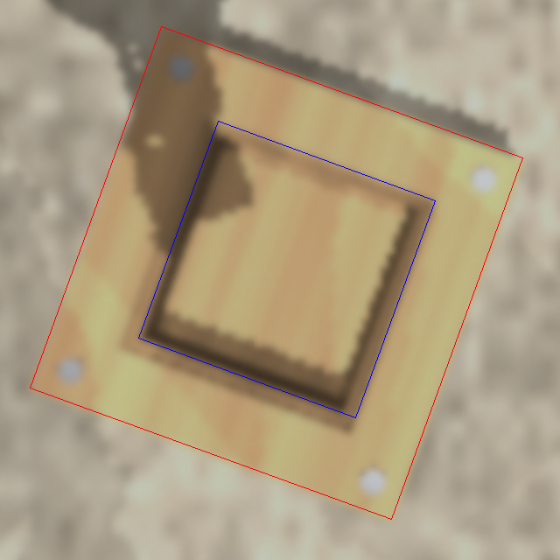

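>>> jog_arm([
  {"slide": [15,-37,0],"fingers": 0,"angular": [0,0,0]},
  {"slide": [29,-72,0],"fingers": 0,"angular": [0,0,0]},
  {"slide": [43,-107,0],"fingers": 0,"angular": [0,0,0]},
  {"slide": [57,-142,0],"fingers": 0,"angular": [0,0,0]},
  {"slide": [71,-177,0],"fingers": 0,"angular": [0,0,0]},
  {"slide": [85,-212,0],"fingers": 0,"angular": [0,0,0]},
  {"slide": [100,-247,0],"fingers": 0,"angular": [0,0,0]},
  {"slide": [115,-282,0],"fingers": 0,"angular": [0,0,0]},
  {"slide": [129,-316,0],"fingers": 0,"angular": [0,0,0]},
  {"slide": [129,-316,0],"fingers": 0,"angular": [0,0,0]},
])

```text
clock: 2.72
tcp_pos: [0.4494, -0.0165, 0.2426]
orientation: [-0.001, 0.989, 0.151, 0.0]
wrist_force: [-0.1, -0.6, 0.5]
finger_gap: 0.0857
grip_force: 0.0
```

The recess fit agrees with the bolt heads: centre (448.2, -358.6) mm, yaw -20.2°. The arm is now over the jar.

```bash
python3 - <<'E'
from go import *
from fit import ortho
s=get_state();p=read_camera("wrist");import pickle;pickle.dump((s,p),open("w3.pkl","wb"))
for n,z in(("lid_center",.087),("jar_center",.049)):
  for r in tip_of(n,p): print(n,r["p"],r["point"],onz(p,r["point"],z,s)*1000)
a=ortho(p,s,(.49,-.02),.098,.06,480)
im=p["color"][...,::-1]
cv2.imwrite("pics/w3.png",cv2.resize(np.hstack([im,cv2.resize(a,(480,480))]),(800,343)))
rel(.49,-.02,.2)
E
```

```text
lid_center 0.94 [338.6, 317.8] [369.38 -54.88  87.  ]
lid_center 0.85 [351.2, 188.2] [486.43 -27.68  87.  ]
jar_center 0.82 [335.2, 300.4] [368.14 -53.23  49.  ]
slide [38.67 10.79 42.4 ] closing-axis yaw -72.87881811386299 tcp [449.86 -21.04 242.39] zaxis [   0.03   -0.08 -100.  ] j [-0.22  0.07 -0.25  1.24 -0.    2.62] t 2.8667
```

View pics/w3.png

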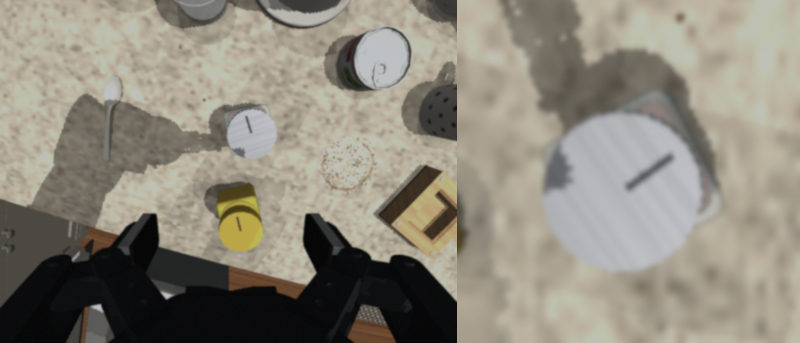

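The lid is near (487,-27) and the jar's yaw is roughly 28°. I'll move right above it and re-measure.

>>> jog_arm([
  {"slide": [17,8,30],"fingers": 0,"angular": [0,0,0]},
  {"slide": [34,17,55],"fingers": 0,"angular": [0,0,0]},
  {"slide": [34,17,72],"fingers": 0,"angular": [0,0,0]},
  {"slide": [34,17,72],"fingers": 0,"angular": [0,0,0]},
  {"slide": [34,17,72],"fingers": 0,"angular": [0,0,0]},
  {"slide": [34,17,72],"fingers": 0,"angular": [0,0,0]},
])

```text
clock: 3.37
tcp_pos: [0.4875, -0.0277, 0.1711]
orientation: [0.0, 0.989, 0.148, 0.0]
wrist_force: [-0.6, -0.6, 0.5]
finger_gap: 0.0857
grip_force: 0.0
```

```bash
python3 - <<'E'
from go import *
from fit import ortho
s=get_state();p=read_camera("wrist");import pickle;pickle.dump((s,p),open("w4.pkl","wb"))
for n,z in(("lid_center",.087),("jar_center",.049)):
  for r in tip_of(n,p): print(n,r["p"],r["point"],onz(p,r["point"],z,s)*1000)
a=ortho(p,s,(.487,-.027),.098,.05,400);b=ortho(p,s,(.487,-.027),.062,.05,400)
cv2.imwrite("pics/w4.png",np.hstack([a,b]))
rel(.487,-.027,.082)
E
```

```text
lid_center 0.78 [313.4, 402.8] [368.26 -55.05  87.  ]
lid_center 0.64 [323.7, 250.0] [488.09 -26.59  87.  ]
jar_center 0.78 [308.3, 372.2] [366.   -50.08  49.  ]
slide [-1.23 -0.36 89.77] closing-axis yaw -72.87517593585288 tcp [488.07 -26.92 171.77] zaxis [   0.24   -0.07 -100.  ] j [-0.22  0.18 -0.3   1.08 -0.    2.62] t 3.5167
```

View pics/w4.png

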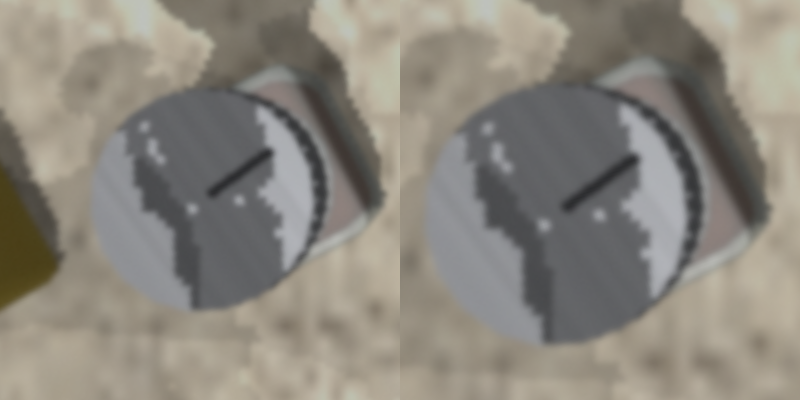

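```bash
python3 - <<'E'
from fit import *
import pickle
for f in("w3.pkl","w4.pkl"):
    s,p=pickle.load(open(f,"rb"))
    a=ortho(p,s,(.4877,-.0267),.062,.055,660);g=cv2.cvtColor(a,cv2.COLOR_BGR2GRAY)
    for x in cv2.createLineSegmentDetector().detect(cv2.GaussianBlur(g,(0,0),1.5))[0][:,0]:
        L=np.hypot(x[2]-x[0],x[3]-x[1]);an=np.degrees(np.arctan2(-(x[3]-x[1]),x[2]-x[0]))%90
        m=np.array([(x[0]+x[2])/2-330,330-(x[1]+x[3])/2])/6
        if L>60 and 18<an<42: print(f,"L%.0fmm"%(L/6),"ang%.1f"%an,"mid",m.round(1))
E
```

```text
w3.pkl L12mm ang27.0 mid [24.2  9.5]
w3.pkl L21mm ang35.4 mid [6.6 4.6]
w3.pkl L21mm ang35.8 mid [8. 2.]
w4.pkl L11mm ang27.0 mid [17.1 11. ]
w4.pkl L10mm ang27.1 mid [21.2 12.2]
```

>>> jog_arm([
  {"slide": [-1,0,35],"fingers": 0,"angular": [0,0,0]},
  {"slide": [-1,0,65],"fingers": 0,"angular": [0,0,0]},
  {"slide": [-1,0,89],"fingers": 0,"angular": [0,0,0]},
  {"slide": [-1,0,89],"fingers": 0,"angular": [0,0,0]},
  {"slide": [-1,0,89],"fingers": 0.3,"angular": [0,0,0]},
  {"slide": [-1,0,89],"fingers": 0.6,"angular": [0,0,0]},
  {"slide": [-1,0,89],"fingers": 1,"angular": [0,0,0]},
  {"slide": [-1,0,89],"fingers": 1,"angular": [0,0,0]},
  {"slide": [-1,0,89],"fingers": 1,"angular": [0,0,0]},
  {"slide": [-1,0,89],"fingers": 1,"angular": [0,0,0]},
], squeeze=80)

```text
clock: 4.35
tcp_pos: [0.4886, -0.0273, 0.0839]
orientation: [0.001, 0.989, 0.149, 0.002]
wrist_force: [-0.8, -2.2, 4.7]
finger_gap: 0.0537
grip_force: 83.3
```

>>> jog_arm([
  {"slide": [0,0,-15],"fingers": 1,"angular": [0,0,0]},
  {"slide": [0,0,-35],"fingers": 1,"angular": [0,0,0]},
  {"slide": [0,0,-60],"fingers": 1,"angular": [0,0,0]},
  {"slide": [0,0,-80],"fingers": 1,"angular": [0,0,0]},
  {"slide": [0,0,-90],"fingers": 1,"angular": [0,0,0]},
  {"slide": [0,0,-90],"fingers": 1,"angular": [0,0,0]},
  {"slide": [0,0,-90],"fingers": 1,"angular": [0,0,0]},
])

```text
clock: 4.93
tcp_pos: [0.4868, -0.0266, 0.1716]
orientation: [0.0, 0.989, 0.149, 0.001]
wrist_force: [0.5, 0.4, -3.5]
finger_gap: 0.0539
grip_force: 88.0
```

```bash
python3 - <<'E'
from go import *
s=get_state();print({k:s[k] for k in("wrist_force","finger_gap","grip_force")})
rel(.4482,-.3586,.172)
E
```

```text
{'wrist_force': array([ 0.49,  0.44, -3.47]), 'finger_gap': 0.05387232835866358, 'grip_force': 88.00140738487244}
slide [-134.97  305.78   -0.31] closing-axis yaw -72.82085955695067 tcp [486.84 -26.6  171.62] zaxis [   0.14   -0.04 -100.  ] j [-0.22  0.18 -0.31  1.08 -0.    2.62] t 4.9333
```

>>> jog_arm([
  {"slide": [-7,15,0],"fingers": 1,"angular": [0,0,-3]},
  {"slide": [-20,45,0],"fingers": 1,"angular": [0,0,-7]},
  {"slide": [-35,80,0],"fingers": 1,"angular": [0,0,-12]},
  {"slide": [-52,118,0],"fingers": 1,"angular": [0,0,-17]},
  {"slide": [-69,156,0],"fingers": 1,"angular": [0,0,-22]},
  {"slide": [-86,194,0],"fingers": 1,"angular": [0,0,-27]},
  {"slide": [-102,231,0],"fingers": 1,"angular": [0,0,-32]},
  {"slide": [-118,267,0],"fingers": 1,"angular": [0,0,-37]},
  {"slide": [-129,292,0],"fingers": 1,"angular": [0,0,-41]},
  {"slide": [-135,306,0],"fingers": 1,"angular": [0,0,-42.3]},
])

```text
clock: 5.77
tcp_pos: [0.4464, -0.362, 0.169]
orientation: [-0.001, 0.868, 0.496, -0.001]
wrist_force: [0.7, -0.0, -3.4]
finger_gap: 0.0535
grip_force: 88.4
```

>>> jog_arm([
  {"slide": [0,0,0],"fingers": 1,"angular": [0,0,0]},
  {"slide": [0,0,0],"fingers": 1,"angular": [0,0,0]},
  {"slide": [0,0,0],"fingers": 1,"angular": [0,0,0]},
  {"slide": [0,0,0],"fingers": 1,"angular": [0,0,0]},
])

```text
clock: 6.1
tcp_pos: [0.4477, -0.3572, 0.1704]
orientation: [-0.001, 0.868, 0.496, -0.0]
wrist_force: [0.2, -1.4, -4.2]
finger_gap: 0.054
grip_force: 88.3
```

```bash
python3 - <<'E'
from go import *
from fit import ortho,sq
s=get_state();rel(.4482,-.3586,.172)
p=read_camera("wrist");import pickle;pickle.dump((s,p),open("w5.pkl","wb"))
im=np.ascontiguousarray(p["color"][...,::-1])
t=np.array(s["tcp_pos"]);b=t[2]-.079  # jar underside approx
zb=b+.0
for z,L,c,xy in((.036,.11,(0,0,255),(.4482,-.3586)),(b+.062,.058,(255,0,0),t[:2]),(b,.058,(0,255,0),t[:2])):
    q=sq(*xy,np.radians(-20.2),L);cv2.polylines(im,[np.int32(proj(p,np.c_[q,[z]*4],s))],1,c)
cv2.imwrite("pics/w5.png",im)
for c in("top","side"):
    p=read_camera(c)
    for n,z in(("holder_mouth",.036),("jar_center",t[2]-.030),("lid_center",t[2]+.008)):
        for r in tip_of(n,p)[:3]: print(c,n,round(r["p"],2),onz(p,r["point"],z)*1000)
    if c=="side": cv2.imwrite("pics/s5.png",cv2.resize(np.ascontiguousarray(p["color"][100:320,240:500,::-1]),(780,660))[:600])
E
```

```text
slide [-0.95  1.16 -1.6 ] closing-axis yaw -30.469196752958396 tcp [ 447.68 -357.18  170.41] zaxis [  -0.13    0.17 -100.  ] j [-0.81  0.34 -0.09  1.14  0.    1.29] t 6.1
top holder_mouth 0.66 [ 461.77 -561.84   36.  ]
top jar_center 0.69 [366.15 -52.98 140.41]
top lid_center 0.6 [369.09 -60.25 178.41]
side jar_center 0.72 [323.57  21.79 140.41]
side lid_center 0.94 [331.58  18.89 178.41]
```

View pics/w5.png

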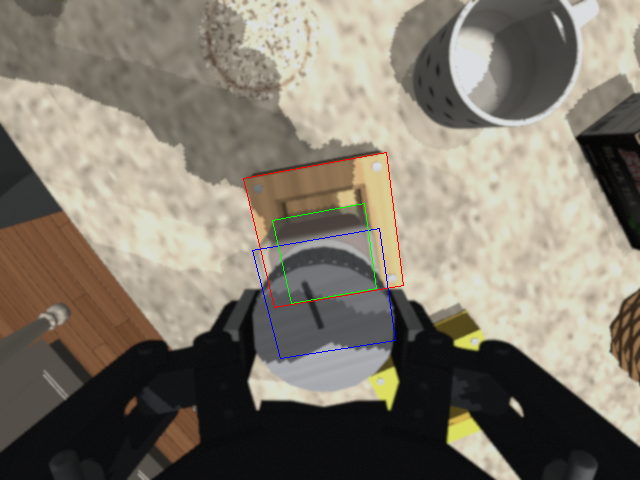

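The block outline (red) matches, with corners (247,180) and (387,153). I'll zoom on the hanging jar to check its yaw.

```bash
python3 - <<'E'
from fit import *
import pickle
s,p=pickle.load(open("w5.pkl","rb"))
im=np.ascontiguousarray(p["color"][...,::-1]);x0,y0,k=240,150,4.5
a=cv2.resize(im[y0:y0+130,x0:x0+177],None,fx=k,fy=k,interpolation=cv2.INTER_CUBIC)
t=np.array(s["tcp_pos"]);b=t[2]-.079
for dyaw,c in((0,(0,255,0)),):
  for z in(b,b+.062):
    q=sq(t[0],t[1],np.radians(-20.2+dyaw),.058);cv2.polylines(a,[np.int32((proj(p,np.c_[q,[z]*4],s)-[x0,y0]+.5)*k)],1,c)
cv2.imwrite("pics/z5.png",a)
E
```

```text
(no output)
```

View pics/z5.png

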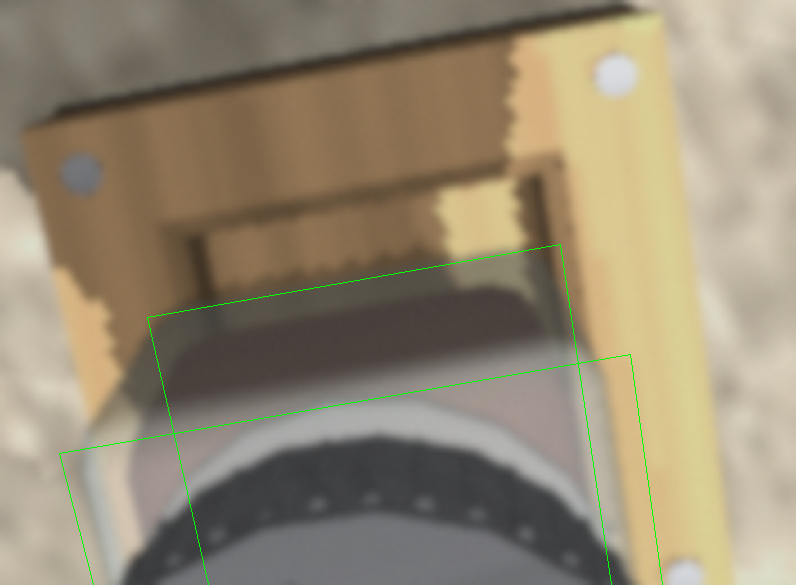

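The jar hangs within about 1° of the recess yaw and is centred between the fingers. Lowering it now.

>>> jog_arm([
  {"slide": [-0.5,0.5,12],"fingers": 1,"angular": [0,0,0]},
  {"slide": [-0.5,0.5,25],"fingers": 1,"angular": [0,0,0]},
  {"slide": [-0.5,0.5,38],"fingers": 1,"angular": [0,0,0]},
  {"slide": [-0.5,0.5,44],"fingers": 1,"angular": [0,0,0]},
  {"slide": [-0.5,0.5,44],"fingers": 1,"angular": [0,0,0]},
  {"slide": [-0.5,0.5,44],"fingers": 1,"angular": [0,0,0]},
  {"slide": [-0.5,0.5,44],"fingers": 1,"angular": [0,0,0]},
])

```text
clock: 7.13
tcp_pos: [0.4485, -0.3599, 0.1281]
orientation: [0.001, 0.868, 0.496, 0.0]
wrist_force: [-0.3, -0.1, -3.1]
finger_gap: 0.0538
grip_force: 88.4
```

>>> jog_arm([
  {"slide": [0,0,3],"fingers": 1,"angular": [0,0,0]},
  {"slide": [0,0,6],"fingers": 1,"angular": [0,0,0]},
  {"slide": [0,0,9],"fingers": 1,"angular": [0,0,0]},
  {"slide": [0,0,12],"fingers": 1,"angular": [0,0,0]},
  {"slide": [0,0,12],"fingers": 1,"angular": [0,0,0]},
  {"slide": [0,0,12],"fingers": 1,"angular": [0,0,0]},
])

```text
clock: 7.63
tcp_pos: [0.4479, -0.3592, 0.1149]
orientation: [-0.0, 0.868, 0.496, -0.0]
wrist_force: [-0.5, 0.4, -4.1]
finger_gap: 0.0539
grip_force: 88.4
```

>>> jog_arm([
  {"slide": [0,0,3],"fingers": 1,"angular": [0,0,0]},
  {"slide": [0,0,6],"fingers": 1,"angular": [0,0,0]},
  {"slide": [0,0,9],"fingers": 1,"angular": [0,0,0]},
  {"slide": [0,0,12],"fingers": 1,"angular": [0,0,0]},
  {"slide": [0,0,15],"fingers": 1,"angular": [0,0,0]},
  {"slide": [0,0,18],"fingers": 1,"angular": [0,0,0]},
  {"slide": [0,0,18],"fingers": 1,"angular": [0,0,0]},
  {"slide": [0,0,18],"fingers": 1,"angular": [0,0,0]},
])

```text
clock: 8.3
tcp_pos: [0.448, -0.3593, 0.097]
orientation: [-0.0, 0.868, 0.496, -0.0]
wrist_force: [0.4, 0.6, -3.2]
finger_gap: 0.0538
grip_force: 88.4
```

>>> jog_arm([
  {"slide": [0,0,2],"fingers": 1,"angular": [0,0,0]},
  {"slide": [0,0,4],"fingers": 1,"angular": [0,0,0]},
  {"slide": [0,0,5],"fingers": 1,"angular": [0,0,0]},
  {"slide": [0,0,5],"fingers": 1,"angular": [0,0,0]},
  {"slide": [0,0,5],"fingers": 1,"angular": [0,0,0]},
])

```text
clock: 8.72
tcp_pos: [0.4484, -0.3599, 0.0928]
orientation: [0.001, 0.868, 0.496, 0.0]
wrist_force: [0.3, -0.3, -0.2]
finger_gap: 0.0535
grip_force: 88.5
```

>>> jog_arm([
  {"slide": [0,0,1],"fingers": 1,"angular": [0,0,0]},
  {"slide": [0,0,2],"fingers": 1,"angular": [0,0,0]},
  {"slide": [0,0,2],"fingers": 1,"angular": [0,0,0]},
  {"slide": [0,0,2],"fingers": 1,"angular": [0,0,0]},
])

```text
clock: 9.05
tcp_pos: [0.4487, -0.3601, 0.0919]
orientation: [0.001, 0.868, 0.496, 0.0]
wrist_force: [-1.5, 0.6, 7.0]
finger_gap: 0.0534
grip_force: 89.9
```

>>> jog_arm([
  {"slide": [0,0,0],"fingers": 1,"angular": [0,0,-4]},
  {"slide": [0,0,-0.2],"fingers": 1,"angular": [0,0,-9]},
  {"slide": [0,0,-0.4],"fingers": 1,"angular": [0,0,-14]},
  {"slide": [0,0,-0.6],"fingers": 1,"angular": [0,0,-19]},
  {"slide": [0,0,-0.8],"fingers": 1,"angular": [0,0,-24]},
  {"slide": [0,0,-1],"fingers": 1,"angular": [0,0,-29]},
  {"slide": [0,0,-1.2],"fingers": 1,"angular": [0,0,-34]},
  {"slide": [0,0,-1.3],"fingers": 1,"angular": [0,0,-38]},
  {"slide": [0,0,-1.4],"fingers": 1,"angular": [0,0,-40]},
  {"slide": [0,0,-1.4],"fingers": 1,"angular": [0,0,-40]},
], squeeze=90)

```text
clock: 9.88
tcp_pos: [0.449, -0.3599, 0.0922]
orientation: [0.001, 0.646, 0.763, 0.0]
wrist_force: [2.1, 0.1, 1.2]
finger_gap: 0.0535
grip_force: 94.3
```

```bash
python3 - <<'E'
from go import *
s=get_state();print(s["wrist_force"],s["ft_torque"],s["grip_force"]);rel(.448,-.359,.09)
E
```

```text
[2.06 0.08 1.21] [-0.1  -0.5  -0.07] 94.29853677749634
slide [ 1.03 -0.8   2.18] closing-axis yaw 9.51694667367149 tcp [ 448.96 -359.88   92.19] zaxis [   0.19   -0.1  -100.  ] j [-0.82  0.4  -0.21  0.96  0.    0.59] t 9.8833
```

>>> jog_arm([
  {"slide": [0,0,0],"fingers": 1,"angular": [0,0,-4]},
  {"slide": [0,0,-0.1],"fingers": 1,"angular": [0,0,-9]},
  {"slide": [0,0,-0.2],"fingers": 1,"angular": [0,0,-14]},
  {"slide": [0,0,-0.3],"fingers": 1,"angular": [0,0,-19]},
  {"slide": [0,0,-0.4],"fingers": 1,"angular": [0,0,-24]},
  {"slide": [0,0,-0.5],"fingers": 1,"angular": [0,0,-29]},
  {"slide": [0,0,-0.5],"fingers": 1,"angular": [0,0,-34]},
  {"slide": [0,0,-0.5],"fingers": 1,"angular": [0,0,-37]},
  {"slide": [0,0,-0.5],"fingers": 1,"angular": [0,0,-37]},
  {"slide": [0,0,-0.5],"fingers": 1,"angular": [0,0,-37]},
])

```text
clock: 10.72
tcp_pos: [0.4488, -0.3598, 0.0926]
orientation: [0.001, 0.372, 0.928, -0.0]
wrist_force: [2.8, -0.1, -0.7]
finger_gap: 0.0534
grip_force: 94.5
```

```bash
python3 - <<'E'
from go import *
s=get_state();print(s["wrist_force"],s["ft_torque"],s["grip_force"]);rel(.448,-.359,.09)
s=get_state();p=read_camera("wrist");import pickle;pickle.dump((s,p),open("w6.pkl","wb"))
a=np.ascontiguousarray(p["color"][...,::-1])
from fit import ortho
im0=ortho(*pickle.load(open("w5.pkl","rb"))[::-1],(.4477,-.3572),.1704+.018,.035,400)
im1=ortho(p,s,s["tcp_pos"],s["tcp_pos"][2]+.018,.035,400)
cv2.imwrite("pics/w6.png",np.hstack([im0,im1]))
E
```

```text
[ 2.84 -0.13 -0.72] [-0.22 -0.74  0.01] 94.50744152069092
slide [1.17 0.06 2.57] closing-axis yaw 46.37304294960861 tcp [ 448.81 -359.85   92.58] zaxis [   0.15   -0.1  -100.  ] j [-0.82  0.4  -0.21  0.96  0.   -0.05] t 10.7167
```

View pics/w6.png

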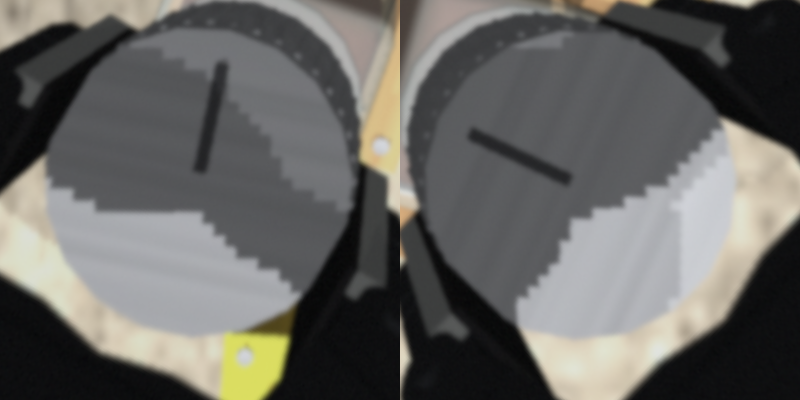

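The lid bar turned about 76° with the fingers, so there was no slip. I'll raise a little and check that the jar's weight stays off the wrist.

>>> jog_arm([
  {"slide": [0,0,-1],"fingers": 1,"angular": [0,0,0]},
  {"slide": [0,0,-2],"fingers": 1,"angular": [0,0,0]},
  {"slide": [0,0,-3],"fingers": 1,"angular": [0,0,0]},
  {"slide": [0,0,-3],"fingers": 1,"angular": [0,0,0]},
  {"slide": [0,0,-3],"fingers": 1,"angular": [0,0,0]},
  {"slide": [0,0,-3],"fingers": 1,"angular": [0,0,0]},
])

```text
clock: 11.27
tcp_pos: [0.4485, -0.3597, 0.0954]
orientation: [0.0, 0.371, 0.929, -0.0]
wrist_force: [4.9, -1.9, -0.1]
finger_gap: 0.0534
grip_force: 94.5
```

```bash
python3 - <<'E'
from go import *
s=get_state();print(s["wrist_force"],s["ft_torque"],s["grip_force"]);rel(.448,-.359,.09)
E
```

```text
[ 4.93 -1.89 -0.07] [-0.28 -1.15 -0.22] 94.5323896408081
slide [0.81 0.15 5.4 ] closing-axis yaw 46.46740306856324 tcp [ 448.48 -359.66   95.4 ] zaxis [   0.09   -0.05 -100.  ] j [-0.82  0.4  -0.21  0.97  0.   -0.06] t 11.2667
```

Vertical force is about 0, so the lid is free. Raising it straight up.

>>> jog_arm([
  {"slide": [-0.4,0.2,-3],"fingers": 1,"angular": [0,0,0]},
  {"slide": [-0.7,0.3,-7],"fingers": 1,"angular": [0,0,0]},
  {"slide": [-0.7,0.3,-11],"fingers": 1,"angular": [0,0,0]},
  {"slide": [-0.7,0.3,-15],"fingers": 1,"angular": [0,0,0]},
  {"slide": [-0.7,0.3,-19],"fingers": 1,"angular": [0,0,0]},
  {"slide": [-0.7,0.3,-23],"fingers": 1,"angular": [0,0,0]},
  {"slide": [-0.7,0.3,-26],"fingers": 1,"angular": [0,0,0]},
  {"slide": [-0.7,0.3,-28],"fingers": 1,"angular": [0,0,0]},
  {"slide": [-0.7,0.3,-28],"fingers": 1,"angular": [0,0,0]},
  {"slide": [-0.7,0.3,-28],"fingers": 1,"angular": [0,0,0]},
])

```text
clock: 12.1
tcp_pos: [0.4486, -0.3597, 0.1232]
orientation: [-0.0, 0.371, 0.929, -0.0]
wrist_force: [2.6, -1.5, 0.1]
finger_gap: 0.0535
grip_force: 94.3
```

>>> jog_arm([
  {"slide": [0,0,0],"fingers": 1,"angular": [0,0,0]},
  {"slide": [0,0,0],"fingers": 1,"angular": [0,0,0]},
  {"slide": [0,0,0],"fingers": 1,"angular": [0,0,0]},
  {"slide": [0,0,0],"fingers": 1,"angular": [0,0,0]},
  {"slide": [0,0,0],"fingers": 1,"angular": [0,0,0]},
])

```text
clock: 12.52
tcp_pos: [0.4487, -0.3597, 0.1231]
orientation: [-0.0, 0.371, 0.929, -0.0]
wrist_force: [1.4, -1.8, -1.0]
finger_gap: 0.0535
grip_force: 94.3
```

```bash
python3 - <<'E'
from go import *
s=get_state();print(s["wrist_force"],s["ft_torque"],s["grip_force"],np.abs(s["qvel"]).max());rel(.448,-.359,.09)
p=read_camera("wrist");t=np.array(s["tcp_pos"])
for n,z in(("jar_center",.057),("lid_center",t[2]+.006)):
  for r in tip_of(n,p): print(n,r["p"],onz(p,r["point"],z,s)*1000)
from fit import *
im=np.ascontiguousarray(p["color"][...,::-1])
for z,L,c in((.036,.11,(0,0,255)),(.070,.058,(255,0,0))):
    q=sq(.4485,-.3593,np.radians(-20.2),L);cv2.polylines(im,[np.int32(proj(p,np.c_[q,[z]*4],s))],1,c)
cv2.imwrite("pics/w7.png",im)
E
```

```text
[ 1.37 -1.77 -1.  ] [-0.47 -0.27  0.02] 94.27416801452637 0.0019812648913227595
slide [ 0.97  0.06 33.07] closing-axis yaw 46.47455740511209 tcp [ 448.68 -359.71  123.07] zaxis [  -0.03   -0.   -100.  ] j [-0.82  0.37 -0.17  1.03 -0.   -0.06] t 12.5167
lid_center 0.66 [ 445.94 -357.51  129.07]
```

```bash
python3 - <<'E'
from go import *
f=[]
for i in range(8):
    p=read_camera(("side","top","wrist")[i%3]);s=get_state();f.append(s["wrist_force"][2])
    if i<3:
        for n in("jar_center","lid_center"):
            for r in tip_of(n,p)[:4]: print(("side","top","wrist")[i],n,round(r["p"],2),np.array(r["point"]),(onz(p,r["point"],.057 if n[0]=="j" else .129,s)*1000))
    if i==2:
        for nm,c in(("jar seated",[.4485,-.3593,.057]),("jar lifted",[.4485,-.3593,.088]),("lid up",[.4485,-.3593,.129])): print(nm,proj(p,c,s))
print(np.mean(f),f)
E
```

```text
side jar_center 0.74 [339.3 299.3] [367.41 -47.03  57.  ]
side jar_center 0.62 [312.1 216. ] [ 580.8  -249.71   57.  ]
side lid_center 0.73 [336.  282.8] [359.06 -20.58 129.  ]
top jar_center 0.94 [272.1 297.2] [371.   -46.74  57.  ]
top lid_center 0.83 [271.5 297.8] [368.33 -52.97 129.  ]
top lid_center 0.17 [231.4 205.9] [605.61  57.23 129.  ]
wrist lid_center 0.91 [326.1 319.3] [ 447.31 -357.23  129.  ]
wrist lid_center 0.59 [322.9 303.7] [ 441.3  -353.32  129.  ]
jar seated [[323.91 264.04]]
jar lifted [[324.09 284.41]]
lid up [[324.44 324.27]]
-0.3036588804130085 [np.float64(-0.6896516828891959), np.float64(-0.8553376437102986), np.float64(-0.3362244465914973), np.float64(-0.09134688803429086), np.float64(-0.3726259651354087), np.float64(-0.21606763149803979), np.float64(-0.05576782267738095), np.float64(0.18775103723204434)]
```

The wrist carries about 0.3 N, against about 3.5–4 N with the jar hanging from it. So the jar stayed in the block and only the lid is held.

```bash
python3 -c "from workcell import *; print(hand_in())"
```

```text
the job is handed in; nothing more can be done
None
```

I handed the job in with the jar in the bracing block and its lid unscrewed about 76°, held at rest about 31 mm above its screwed-on place (roughly 15 mm above the mouth); forces say the jar stayed seated, but I had no pictures left to view to check, and no verdict came back.

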